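Uncover the gum pot and stir it

ROBOT

A 6-joint arm with a two-finger parallel gripper is mounted at the origin on the work surface. World frame = base frame: x ahead of the robot, y to its left, z up, the work surface at z = 0. Lengths are in m, angles in rad, forces in N, time in s.
With the tool pointing down it reaches from about 0.325 to 0.775 m from the base axis. Payload 9.3 kg.
Tool frame: the origin (TCP) lies midway between the tips of the shut fingers; the grasp point (between the pads) lies 19 mm behind it (r.tcp_to_grasp is the distance from the TCP to the grasp point, in m); z points along the fingers, y is the line along which they close (so a half turn about z gives the same grasp; the last joint's range is limited). The gripper opens to 85 mm and grips with 20 to 120 N. Pads are 22 mm wide; open, the fingers measure 114 mm over their backs; the gripper's body (76 mm by 85 mm) begins 54 mm behind the grasp point. The pads swing forward as they close: fully open they stand 13 mm farther back than shut.
Start: joints at [1.087, 0.259, 0.021, 1.334, 0, 1.418], TCP at [0.179, 0.52, 0.231] pointing down, gripper open.
Joint ranges: [-3.04, 3.04], [-0.91, 1.82], [-1.04, 1.36], [-1.92, 1.95], [-1.52, 1.45], [-3.14, 3.14]. Speed limits (rad/s): [2.22, 2.22, 2.79, 3.14, 3.14, 3.14].

INTERFACE

Orientations are given as a unit quaternion [w, x, y, z].
In Python, from plant import r gives the robot as it stands. The module is installed in compiled form; this text tells all that it offers.
- The arm moves only by the shell command python3 -m crank 'ROWS' [FORCE]. ROWS is JSON, a list of rows, each a list of 7 numbers: the turn, a rotation vector about the tool's x, y, z as a fraction of full scale, then the shift along the tool's x, y, z as a fraction of full scale, then the opening, from -1 (shut) to 1 (fully open). A call has 1 to 5 rows; each row is the pose to reach, as a shift and turn from the pose commanded when the call began, along the tool's axes at that moment; what a row does not reach only later rows make up. Full scale, the value 1, is 12 cm for a shift and pi/2 rad for a turn. A row lasts 1/8 s, in which the tool goes at most 62.5 mm and 10.7 degrees, less where a joint would pass 70% of its speed; a pose out of reach is approached as far as the arm can. A call with a number of a shift or a turn outside -1 to 1 is refused whole. A call with a gripper value outside its range is refused whole. The fingers move at their own pace and stop on an object; FORCE is the grip in N (left out, the last holds). Time passes only in rows, so rows that repeat a pose let the fingers close. It gives the time, the measured TCP pose, the force, the opening and the grip force at its end, in the units of the state.
- r.get_obs(): the state, without advancing time (a new reading comes with each control period).
- r.snapshot(name): name is "side" or "top"; returns the picture (400x640x3 uint8, red, green, blue); there is no depth.
- r.camera_params(name): a dict with "intrinsics" (3x3 intrinsics, pixels), "R" (3x3) and "t" (3): a world point X has camera coordinates R X + t. Camera axes: x right, y down, z forward; pixel columns grow to the right and rows downward; lengths in m; the calibration is good to about 2 mm. A picture is of the moment at which its call begins. camera_params takes no time and is no camera call.
- r.finish_job(): hands the job in; it is judged then, once.
The state is a dict: "time": time; "joint_positions": joint angles; "qd": joint speeds; "effort": joint torques, N m; "tool_pos": TCP position; "orientation": TCP orientation; "force": force on the tool from outside, world axes, zero at the start; "moment": the same for the moment, N m; "width": finger opening in m; "grip_force": force on a finger pad.
Only numpy, scipy, OpenCV 4.12 (cv2) and the standard library are available. Lean on these libraries where they do the work, as an engineer would, in place of code of your own. Each camera call takes 0.05 s, during which the arm holds its last target. There are 200 camera calls.

TASK

Take the empty basin off the top of the nested pile under the drying shelf and set it down, without dropping it, upright on the round cork mat. Then take the stirring rod from the jar and stir the gum lumps in the steel pot with its foot near the bottom, a couple of rounds in wide circles (about 60 mm across). Leave the rod standing in the pot, leaning on its rim, keep every lump and the pot where they belong and leave the other things alone.

Things in the scene. Friction and masses are not known exactly. Their poses are not given: they have to be found in the camera images.
- basin: empty aluminium basin, an open cone: outer radius 50 mm at its flat bottom, 94 mm at the rim, 48 mm high, wall 4 mm, the wall leaning 42 deg outward from vertical, 0.16 to 0.30 kg. At the start it sits nested in the mouth of the pot, four small lugs on its outside resting on the pot's rim, its own rim 21.5 mm above the pot's rim. Origin: centre of the underside, z up
- pot: round steel pot under the basin, straight walls: outer radius 80 mm, wall 4 mm, 62 mm high, floor 5 mm thick, about 1.4 kg. Origin: centre of the underside, z up. It stands on the shelf's base board
- rack: wooden drying shelf, fixed, open towards the robot (-x). Base board 240 (x) x 340 (y) x 12 mm. Overhead four 12 mm rods along y at x = -75, -18, 39, 96 mm, centre height 270 mm, between side rails at y = +-160 mm (20 wide, 22 high, x = -90 to 120 mm, same height); 20 mm posts at x = 60 and 110, y = +-160 mm. Origin: centre of the base board's underside, on the table
- mat: round cork mat, fixed, 170 mm across, 6 mm thick; to the left or the right of the shelf. Origin: centre of the underside
- jar: white ceramic jar, fixed, upright, outer radius 42 mm, wall 4 mm, floor 6 mm, 100 mm high; it holds the rod. Origin: centre of the underside
- rod: round straight stirring rod, 210 mm long: steel foot 18 mm across for 65 mm, then a wooden handle 14 mm across to the end; balance point about 75 mm from the foot. It stands foot down in the jar, leaning about 30 deg on the jar's rim, its top towards the robot's side. Origin: centre of the foot's end face; its z axis runs along the rod to the handle's end
- rod_tip (a point): centre of the end face of the rod's foot
- lump0: one of five gum lumps lying in the pot in a ring of about 33 mm radius, a rounded pebble 30 x 20 x 20 mm. Origin: centre of the underside
- lump1: one of five gum lumps lying in the pot in a ring of about 33 mm radius, a rounded pebble 30 x 20 x 20 mm. Origin: centre of the underside
- lump2: one of five gum lumps lying in the pot in a ring of about 33 mm radius, a rounded pebble 30 x 20 x 20 mm. Origin: centre of the underside
- lump3: one of five gum lumps lying in the pot in a ring of about 33 mm radius, a rounded pebble 30 x 20 x 20 mm. Origin: centre of the underside
- lump4: one of five gum lumps lying in the pot in a ring of about 33 mm radius, a rounded pebble 30 x 20 x 20 mm. Origin: centre of the underside
- block_long: a bystander: rectangular wooden printing block, 75 x 110 x 30 mm, with a rib handle on top (65 mm high in all). Origin: centre of the underside
- block_round: a bystander: round dark wooden printing block, 90 mm across, with a rib handle on top (65 mm high in all). Origin: centre of the underside
- tin: a bystander: small closed dark steel tin, 68 mm across, 85 mm high. Origin: centre of the underside
- brush: a fixed bystander: brush with a wooden handle lying on the table, 200 mm long. Origin: centre of the underside
Not all that is in view belongs to the job. What is meant by the rod is not purple, and is the larger of those in its own colour.

How it is judged:
By the outcome, as a careful person would: the job done as asked, in the order asked, and still so for the second after the job is handed in, with the robot touching nothing.
It also fails if it takes over 72 s, if anything falls off the work surface, if the arm or the gripper's body presses on something with over 40 N, if the wrist force passes 120 N, or if a joint passes its speed limit or range.

## Working session

There is one attempt and no reset: what is moved stays moved. The work goes in short steps, Python scripts to look and compute and a shell command to move; the robot and the scene stay as the last step left them, time stands still between calls to the robot, and variables do not carry over. Pictures are saved under pics/ and viewed, at most 10 in all, crops included, and the job is handed in when it is done.

```bash
mkdir -p pics; ls; python3 - <<'E'
from plant import r
import cv2,numpy as np
for n in("side","top"):
    cv2.imwrite(f"pics/{n}0.png",r.snapshot(n)[:,:,::-1]); p=r.camera_params(n)
    print(n,np.round(p["intrinsics"],1).tolist(),np.round(p["R"],3).tolist(),np.round(p["t"],3).tolist())
print(r.get_obs())
E
```

```text
pics
side [[385.3, 0.0, 319.8], [0.0, 385.3, 199.1], [0.0, 0.0, 1.0]] [[-0.996, -0.088, 0.012], [-0.069, 0.686, -0.724], [0.055, -0.722, -0.69]] [0.513, 0.018, 1.142]
top [[402.6, 0.0, 317.2], [0.0, 402.6, 201.1], [0.0, 0.0, 1.0]] [[0.021, -1.0, 0.004], [-0.989, -0.022, -0.148], [0.148, -0.0, -0.989]] [0.093, 0.516, 1.327]
{'time': 0.1, 'joint_positions': array([1.08740067e+00, 2.59141003e-01, 2.08524830e-02, 1.33371174e+00,
       2.64804596e-06, 1.41819937e+00]), 'qd': array([-0.00025045, -0.00083932,  0.00057837,  0.00049391, -0.001147  ,
       -0.00167629]), 'effort': array([ 4.98221285e-03, -5.56694162e+01,  3.45069873e+01,  1.17071971e-02,
       -1.52283683e-04, -5.93917875e-06]), 'tool_pos': array([0.17852441, 0.51995738, 0.23072969]), 'orientation': array([-1.89471218e-04,  1.64646215e-01,  9.86352504e-01, -5.71373292e-04]), 'force': array([-0.01275668,  0.54386197, -0.02056552]), 'moment': array([-0.03072219, -0.02537789,  0.01838172]), 'grip_force': 0.0, 'width': 0.08528408086933269}
```

View pics/top0.png

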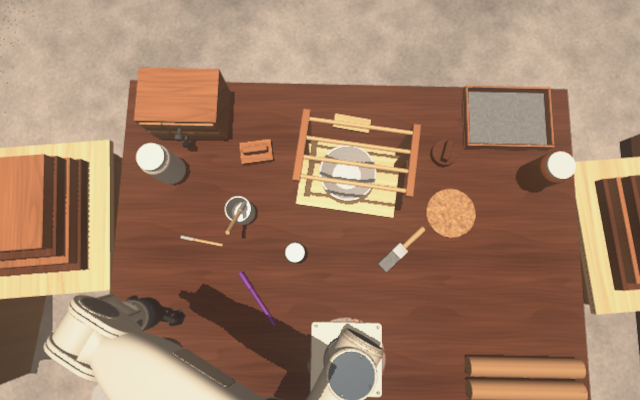

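View pics/side0.png

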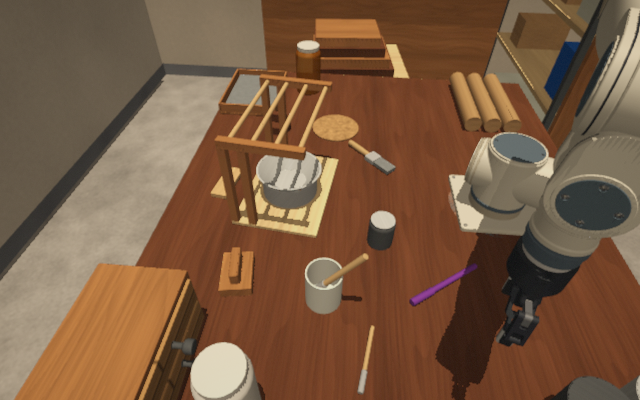

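The stirring-rod candidates in the top view are the wooden rod in the jar (235,218), the small wooden stick on the table (200,240) and the purple rod (257,298). The jar's rod is the one meant: it isn't purple, and it's the larger of the two wooden ones. I'll confirm this in one enlarged crop.

```bash
cat > h.py <<'E'
from plant import r
import numpy as np, cv2
from scipy.spatial.transform import Rotation as Ro
def P(n):
    p=r.camera_params(n); return np.array(p["intrinsics"]),np.array(p["R"]),np.array(p["t"])
def ray(n,px):
    K,R,t=P(n); return -R.T@t, R.T@np.linalg.solve(K,np.array([px[0],px[1],1.]))
def onz(n,px,z):
    c,d=ray(n,px); return c+d*(z-c[2])/d[2]
def proj(n,X):
    K,R,t=P(n); q=K@(R@np.asarray(X,float)+t); return q[:2]/q[2]
def tri(a,b):
    c1,d1=ray("top",a);c2,d2=ray("side",b)
    s=np.linalg.lstsq(np.c_[d1,-d2],c2-c1,rcond=None)[0]
    return (c1+s[0]*d1+c2+s[1]*d2)/2, np.linalg.norm(c1+s[0]*d1-c2-s[1]*d2)
def pose():
    o=r.get_obs();q=o["orientation"];return o["tool_pos"],Ro.from_quat([q[1],q[2],q[3],q[0]])
def move(p,R):
    "row values from the present pose to TCP p, rotation R"
    p0,R0=pose(); return np.round(np.r_[(R0.inv()*R).as_rotvec()/(np.pi/2),R0.inv().apply(np.asarray(p)-p0)/.12],3)
def Rot(z,y):
    z=np.array(z,float);z/=np.linalg.norm(z);y=np.array(y,float);y-=y@z*z;y/=np.linalg.norm(y)
    return Ro.from_matrix(np.c_[np.cross(y,z),y,z])
E
python3 - <<'E'
import cv2,numpy as np
t=cv2.imread("pics/top0.png");s=cv2.imread("pics/side0.png")
f=lambda im,x,y,w,h,k:cv2.resize(im[y:y+h,x:x+w],None,fx=k,fy=k,interpolation=cv2.INTER_CUBIC)
a=f(t,285,100,150,125,2.6);b=f(t,210,190,60,65,5);b=cv2.resize(b,(300,325))
c=f(s,210,70,150,165,1.5);d=f(s,295,245,90,75,3.3)
def pad(i,w,h):
    o=np.zeros((h,w,3),np.uint8);i=i[:h,:w];o[:i.shape[0],:i.shape[1]]=i;return o
cv2.imwrite("pics/crop1.png",np.vstack([np.hstack([pad(a,400,330),pad(b,400,330)]),np.hstack([pad(c,400,250),pad(d,400,250)])]))
E
```

```text
(no output)
```

View pics/crop1.png

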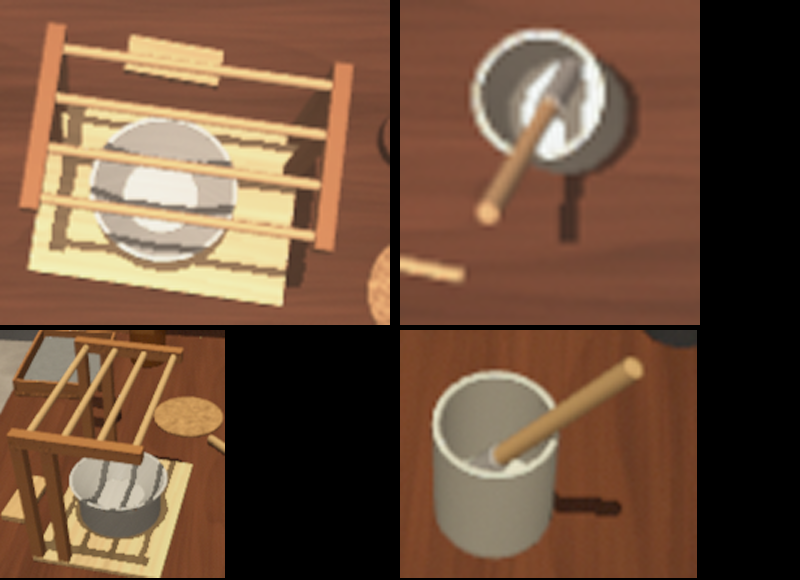

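The crop confirms it: the jar's rod has a wooden handle and a steel foot, with its top at (228,232) in the top view and (365,257) in the side view. The basin's rim runs from about (320,145) to (376,201) in the top view. Next I'll work out the positions.

```bash
python3 - <<'E'
from h import *
np.set_printoptions(precision=4,suppress=True)
T=lambda x,y:(285+x/2.6,100+y/2.6)
for nm,px in dict(L=T(90,188),R=T(237,188),top=T(163,117),bot=T(163,263)).items(): print("basin",nm,onz("top",px,.0955))
for nm,px in dict(nl=T(28,270),nr=T(283,305)).items(): print("base",nm,onz("top",px,.012))
for nm,px in dict(railLnear=T(30,208),railLfar=T(57,25),railRnear=T(326,248),railRfar=T(344,63),rodnearL=T(40,198),rodnearR=T(315,236)).items(): print(nm,onz("top",px,.28))
J=lambda x,y:(210+x/5,190+y/5)
for nm,px in dict(L=J(72,95),R=J(205,95),t=J(138,30),b=J(138,160)).items(): print("jar",nm,onz("top",px,.1))
print("rodend",tri(J(88,212),(365,257.1)),"mid",tri(J(155,100),(325.3,283.5)))
im=cv2.imread("pics/top0.png");hsv=cv2.cvtColor(im,cv2.COLOR_BGR2HSV)
m=cv2.inRange(hsv,(5,80,130),(25,200,255));m[:, :415]=0;m[:,490:]=0;m[:180]=0;m[250:]=0
c=max(cv2.findContours(m,0,1)[0],key=cv2.contourArea);e=cv2.fitEllipse(cv2.convexHull(c));print("mat",e,onz("top",e[0],.006))
for nm,px,z in(("tin",(295,253),.085),("blockround",(443,152),.05),("brushtop",(424,230),.01),("brushbot",(385,268),.01)):print(nm,onz("top",px,z))
print(pose()[1].as_matrix(),r.tcp_to_grasp)
E
```

```text
basin L [0.601  0.0981 0.0955]
basin R [ 0.6051 -0.0875  0.0955]
basin top [0.6956 0.0069 0.0955]
basin bot [0.5073 0.005  0.0955]
base nl [0.5066 0.1778 0.012 ]
base nr [ 0.4672 -0.1607  0.012 ]
railLnear [0.5362 0.1633 0.28  ]
railLfar [0.7435 0.1394 0.28  ]
railRnear [ 0.4994 -0.1557  0.28  ]
railRfar [ 0.7068 -0.1783  0.28  ]
rodnearL [0.5474 0.1529 0.28  ]
rodnearR [ 0.5122 -0.144   0.28  ]
jar L [0.4723 0.4026 0.1   ]
jar R [0.4742 0.3169 0.1   ]
jar t [0.5157 0.3622 0.1   ]
jar b [0.4312 0.358  0.1   ]
rodend (array([0.3928, 0.3711, 0.1774]), np.float64(0.0015305160284826225)) mid (array([0.4738, 0.3577, 0.0547]), np.float64(0.003981260705509748))
mat ((449.8433532714844, 214.71038818359375), (55.088504791259766, 99.68372344970703), 79.14801788330078) [ 0.4811 -0.3557  0.006 ]
tin [0.3368 0.1717 0.085 ]
blockround [ 0.6917 -0.3235  0.05  ]
brushtop [ 0.4259 -0.2642  0.01  ]
brushbot [ 0.2945 -0.1299  0.01  ]
[[-0.9458  0.3248 -0.0006]
 [ 0.3248  0.9458 -0.0011]
 [ 0.0002 -0.0012 -1.    ]] 0.0187
```

```bash
cat >> h.py <<'E'
from scipy.spatial.transform import Slerp
def plan(p1,R1,n,start=None):
    "full-step rows of n equal calls from start (default: present pose) to p1,R1"
    p0,R0=start or pose(); S=Slerp([0,1],Ro.concatenate([R0,R1])); p1=np.asarray(p1,float)
    for k in range(n):
        a,b=S(k/n),S((k+1)/n)
        print(np.round(np.r_[(a.inv()*b).as_rotvec()/(np.pi/2),a.inv().apply((p1-p0)/n)/.12],2).tolist())
    return p1,R1
s42,c42=np.sin(np.radians(42)),np.cos(np.radians(42))
def tilt(az,t=42):
    "tool leaning outward along azimuth az (rad), y outward-up"
    s,c=np.sin(np.radians(t)),np.cos(np.radians(t)); u=np.array([np.cos(az),np.sin(az)])
    return Rot(np.r_[u*s,-c],np.r_[u*c,s])
E
python3 - <<'E'
from h import *
a=plan([.40,.22,.30],tilt(.4,20),3)
plan([.45,.0055,.165],tilt(0),3,a)
im=cv2.imread("pics/top0.png");g=cv2.cvtColor(im,cv2.COLOR_BGR2HSV)
for y in(200,213,226):print([tuple(int(v) for v in g[y,x]) for x in(415,424,430,450,470,480)])
E
```

```text
[-0.07, -0.03, 0.18, -0.85, -0.59, -0.19]
[-0.07, -0.03, 0.18, -0.99, -0.31, -0.2]
[-0.07, -0.03, 0.18, -1.04, -0.01, -0.16]
[-0.08, -0.04, 0.07, -0.6, -0.23, 0.32]
[-0.08, -0.04, 0.07, -0.6, -0.2, 0.33]
[-0.08, -0.04, 0.07, -0.6, -0.17, 0.35]
[(10, 137, 128), (9, 137, 125), (13, 130, 219), (14, 130, 225), (13, 133, 215), (9, 141, 128)]
[(9, 139, 132), (9, 139, 130), (14, 132, 219), (14, 130, 223), (14, 130, 226), (9, 142, 124)]
[(9, 139, 136), (9, 141, 137), (11, 132, 133), (13, 132, 203), (14, 130, 223), (9, 141, 134)]
```

```bash
c="python3 -m crank"
python3 -m crank '[[-0.035,-0.015,0.09,-0.42,-0.3,-0.1,0],[-0.07,-0.03,0.18,-0.85,-0.6,-0.2,0],[-0.07,-0.03,0.18,-0.85,-0.6,-0.2,0]]' >/dev/null
python3 -m crank '[[-0.035,-0.015,0.09,-0.5,-0.15,-0.1,0],[-0.07,-0.03,0.18,-0.99,-0.31,-0.2,0],[-0.07,-0.03,0.18,-0.99,-0.31,-0.2,0]]' >/dev/null
python3 -m crank '[[-0.035,-0.015,0.09,-0.5,0,-0.08,0],[-0.07,-0.03,0.18,-1,0,-0.16,0],[-0.07,-0.03,0.18,-1,0,-0.16,0]]'
python3 -m crank '[[-0.04,-0.02,0.035,-0.3,-0.12,0.16,0],[-0.08,-0.04,0.07,-0.6,-0.23,0.32,0],[-0.08,-0.04,0.07,-0.6,-0.23,0.32,0]]' >/dev/null
python3 -m crank '[[-0.04,-0.02,0.035,-0.3,-0.1,0.16,0],[-0.08,-0.04,0.07,-0.6,-0.2,0.33,0],[-0.08,-0.04,0.07,-0.6,-0.2,0.33,0]]' 
python3 - <<'E'
from h import *
plan([.46,.0055,.153],tilt(0),1)
im=cv2.imread("pics/top0.png");g=cv2.cvtColor(im,cv2.COLOR_BGR2HSV)
m=cv2.inRange(g,(11,60,170),(20,200,255));m[:, :420]=0;m[:,490:]=0;m[:180]=0;m[250:]=0
c=max(cv2.findContours(m,0,1)[0],key=cv2.contourArea);e=cv2.minEnclosingCircle(c);print("mat",e,onz("top",e[0],.006))
E
```

```text
time: 1.23
tool_pos: [0.3973, 0.2201, 0.3008]
orientation: [0.094, 0.553, 0.815, 0.146]
force: [0.2, 0.3, -0.4]
width: 0.043
grip_force: 0.0
time: 1.98
tool_pos: [0.425, 0.0802, 0.207]
orientation: [0.194, 0.629, 0.719, 0.22]
force: [0.4, 0.4, 0.4]
width: 0.0429
grip_force: 0.0
[-0.09, -0.05, 0.07, -0.65, -0.08, 0.49]
mat ((450.4601745605469, 212.97012329101562), 25.174327850341797) [ 0.48721185 -0.35796914  0.006     ]
```

```bash
python3 -m crank '[[-0.045,-0.025,0.035,-0.32,-0.04,0.25,0],[-0.09,-0.05,0.07,-0.65,-0.08,0.49,0],[-0.09,-0.05,0.07,-0.65,-0.08,0.49,0],[-0.09,-0.05,0.07,-0.65,-0.08,0.49,0]]'
python3 - <<'E'
from h import *
plan([.5232,.0055,.0827],tilt(0),1)
im=r.snapshot("side")[:,:,::-1];k=cv2.resize(im[60:260,190:400],None,fx=2.8,fy=2.8,interpolation=cv2.INTER_CUBIC);cv2.imwrite("pics/pre.png",k)
E
```

```text
time: 2.48
tool_pos: [0.4625, 0.0069, 0.1562]
orientation: [0.255, 0.66, 0.659, 0.257]
force: [0.5, 0.6, 0.5]
width: 0.0427
grip_force: 0.0
[0.01, -0.0, -0.0, -0.01, -0.04, 0.79]
```

View pics/pre.png

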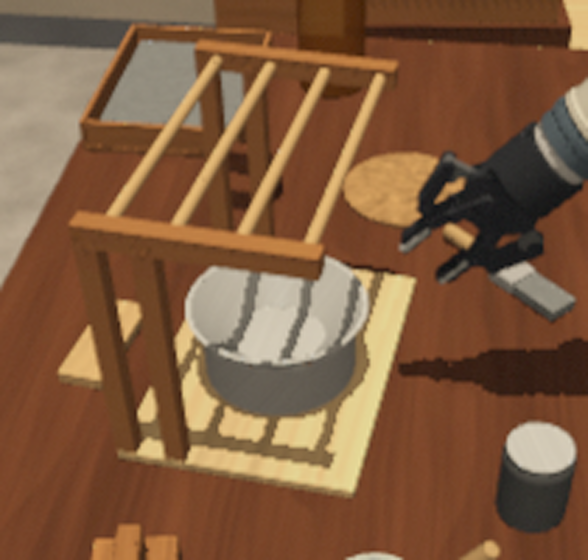

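The gripper, around (440,240) in the crop, lines up with the near wall of the basin. I'll advance and close.

```bash
python3 -m crank '[[0,0,0,0,-0.04,0.25,0],[0,0,0,-0.01,-0.04,0.5,0],[0,0,0,-0.01,-0.04,0.7,0],[0,0,0,-0.01,-0.04,0.79,0],[0,0,0,-0.01,-0.04,0.79,0]]'
python3 -m crank '[[0,0,0,0,0,0,-1],[0,0,0,0,0,0,-1],[0,0,0,0,0,0,-1],[0,0,0,0,0,0,-1],[0,0,0,0,0,0,-1]]' 70
```

```text
time: 3.15
tool_pos: [0.5223, 0.0055, 0.082]
orientation: [0.255, 0.66, 0.658, 0.257]
force: [0.8, 0.3, -0.6]
width: 0.0429
grip_force: 0.0
time: 3.78
tool_pos: [0.5235, 0.0039, 0.0842]
orientation: [0.258, 0.66, 0.657, 0.258]
force: [-0.9, -2.4, 7.2]
width: 0.0021
grip_force: 68.4
```

```bash
python3 -m crank '[[0,0,0,0,0.03,-0.03,-1],[0,0,0,0,0.06,-0.06,-1],[0,0,0,0,0.11,-0.12,-1],[0,0,0,0,0.17,-0.19,-1],[0,0,0,0,0.17,-0.19,-1]]'
python3 - <<'E'
from h import *
im=r.snapshot("side")[:,:,::-1];k=cv2.resize(im[120:240,220:370],None,fx=4,fy=4,interpolation=cv2.INTER_CUBIC);cv2.imwrite("pics/lift.png",k)
E
```

```text
time: 4.4
tool_pos: [0.5212, 0.0045, 0.1129]
orientation: [0.256, 0.66, 0.658, 0.257]
force: [1.2, -0.2, -2.9]
width: 0.002
grip_force: 68.0
```

View pics/lift.png

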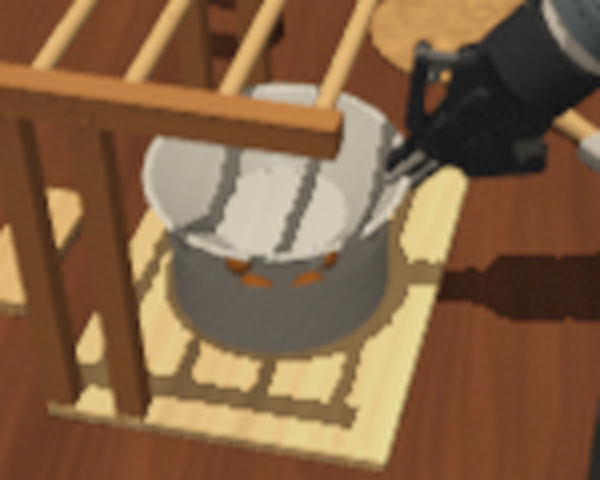

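The picture shows the basin raised level about 30 mm, with the lumps visible below it at (250,270). Next comes the carry plan.

```bash
python3 - <<'E'
from h import *
a=plan([.521,.0045,.155],tilt(0),1)
a=plan([.40,.003,.185],tilt(0),1,a)
az=-.6336;u=np.array([np.cos(az),np.sin(az)])
a=plan(np.r_[.42*u,.19],tilt(az),3,a)
a=plan(np.r_[.525*u,.13],tilt(az),1,a)
a=plan(np.r_[.525*u,.056],tilt(az),1,a)
E
```

```text
[0.01, -0.0, -0.0, 0.0, 0.24, -0.26]
[0.0, 0.0, 0.0, -0.01, -0.58, -0.86]
[0.0, -0.09, 0.1, -0.7, -0.12, -0.12]
[-0.0, -0.09, 0.1, -0.72, -0.01, -0.02]
[0.0, -0.09, 0.1, -0.71, 0.11, 0.08]
[0.0, 0.0, 0.0, 0.0, 0.32, 0.96]
[0.0, 0.0, 0.0, 0.0, -0.41, 0.46]
```

```bash
python3 -m crank '[[0,0,0,0,0.06,-0.06,-1],[0,0,0,0,0.12,-0.13,-1],[0,0,0,0,0.18,-0.2,-1],[0,0,0,0,0.24,-0.26,-1]]' >/dev/null
python3 -m crank '[[0,0,0,0,-0.1,-0.15,-1],[0,0,0,0,-0.23,-0.34,-1],[0,0,0,0,-0.36,-0.53,-1],[0,0,0,-0.01,-0.48,-0.7,-1],[0,0,0,-0.01,-0.58,-0.86,-1]]'
python3 -m crank '[[0,-0.02,0.02,-0.14,-0.02,-0.02,-1],[0,-0.04,0.04,-0.28,-0.05,-0.05,-1],[0,-0.06,0.06,-0.42,-0.07,-0.07,-1],[0,-0.075,0.08,-0.56,-0.1,-0.1,-1],[0,-0.09,0.1,-0.7,-0.12,-0.12,-1]]' >/dev/null
python3 -m crank '[[0,-0.02,0.02,-0.14,0,0,-1],[0,-0.04,0.04,-0.29,0,0,-1],[0,-0.06,0.06,-0.43,0,0,-1],[0,-0.075,0.08,-0.58,0,-0.02,-1],[0,-0.09,0.1,-0.72,0,-0.02,-1]]' 
python3 -m crank '[[0,-0.02,0.02,-0.14,0.02,0.02,-1],[0,-0.04,0.04,-0.28,0.05,0.04,-1],[0,-0.06,0.06,-0.42,0.07,0.05,-1],[0,-0.075,0.08,-0.56,0.1,0.07,-1],[0,-0.09,0.1,-0.71,0.11,0.08,-1]]' >/dev/null
python3 -m crank '[[0,0,0,0,0.06,0.2,-1],[0,0,0,0,0.13,0.4,-1],[0,0,0,0,0.2,0.6,-1],[0,0,0,0,0.26,0.8,-1],[0,0,0,0,0.32,0.96,-1]]'
python3 - <<'E'
from h import *
az=-.6336;u=np.array([np.cos(az),np.sin(az)])
a=plan(np.r_[.525*u,.056],tilt(az),1)
im=r.snapshot("side")[:,:,::-1];k=cv2.resize(im[60:260,230:500],None,fx=2.8,fy=2.8,interpolation=cv2.INTER_CUBIC);cv2.imwrite("pics/carry.png",k)
E
```

```text
time: 5.58
tool_pos: [0.3994, 0.0036, 0.1836]
orientation: [0.255, 0.661, 0.658, 0.257]
force: [-0.2, -0.9, -2.1]
width: 0.002
grip_force: 68.1
time: 6.82
tool_pos: [0.3597, -0.1653, 0.1858]
orientation: [0.302, 0.785, 0.503, 0.198]
force: [0.8, 0.5, -2.1]
width: 0.0021
grip_force: 68.0
time: 8.07
tool_pos: [0.4257, -0.3125, 0.1269]
orientation: [0.32, 0.834, 0.418, 0.166]
force: [-0.9, -0.2, -1.6]
width: 0.0022
grip_force: 68.1
[0.0, -0.0, -0.01, -0.01, -0.42, 0.42]
```

View pics/carry.png

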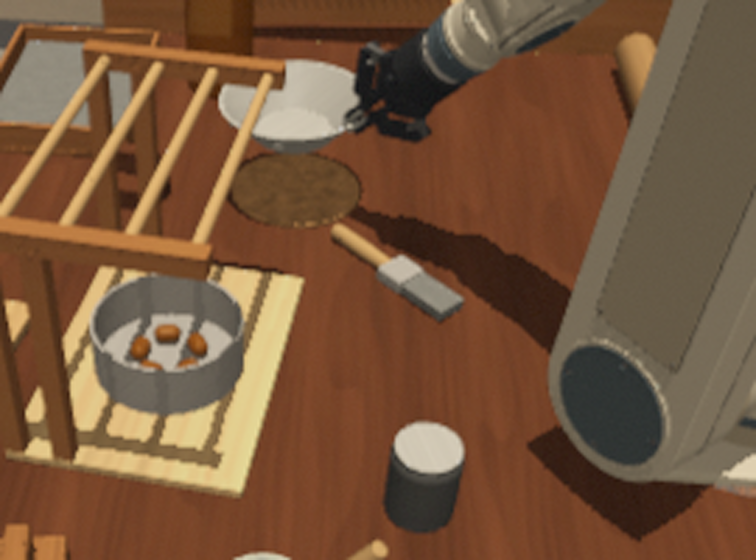

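The basin is over the mat (at about (300,105), mat at (298,190)) and level. I'll lower it.

```bash
python3 -m crank '[[0,0,0,0,-0.12,0.12,-1],[0,0,0,-0.01,-0.24,0.24,-1],[0,0,0,-0.01,-0.36,0.36,-1],[0,0,0,-0.01,-0.42,0.42,-1],[0,0,0,-0.01,-0.42,0.42,-1]]'
python3 -m crank '[[0,0,0,0,-0.015,0.018,-1],[0,0,0,0,-0.03,0.035,-1],[0,0,0,0,-0.045,0.055,-1],[0,0,0,0,-0.06,0.07,-1],[0,0,0,0,-0.06,0.07,-1]]'
```

```text
time: 8.75
tool_pos: [0.4254, -0.313, 0.0601]
orientation: [0.317, 0.835, 0.419, 0.164]
force: [0.2, 0.2, -2.3]
width: 0.0023
grip_force: 68.5
time: 9.38
tool_pos: [0.4287, -0.3155, 0.0526]
orientation: [0.315, 0.835, 0.42, 0.164]
force: [0.2, 0.3, -2.3]
width: 0.0018
grip_force: 68.4
```

```bash
python3 -m crank '[[0,0,0,0,-0.01,0.01,-1],[0,0,0,0,-0.02,0.02,-1],[0,0,0,0,-0.03,0.03,-1],[0,0,0,0,-0.03,0.03,-1]]'; python3 -m crank '[[0,0,0,0,-0.01,0.01,-1],[0,0,0,0,-0.02,0.02,-1],[0,0,0,0,-0.02,0.02,-1]]'
```

```text
time: 9.88
tool_pos: [0.43, -0.3165, 0.0491]
orientation: [0.314, 0.836, 0.42, 0.163]
force: [-0.1, -0.5, -2.4]
width: 0.0021
grip_force: 68.4
time: 10.25
tool_pos: [0.431, -0.3172, 0.047]
orientation: [0.313, 0.836, 0.42, 0.163]
force: [0.6, 0.8, -0.7]
width: 0.0021
grip_force: 68.5
```

```bash
python3 - <<'E'
from h import *
o=r.get_obs();print(o["joint_positions"].round(3),o["effort"].round(1),o["moment"].round(2))
p,R=pose();z=R.apply([0,0,1]);print(z,np.degrees(np.arccos(-z[2])))
E
```

```text
[-0.888  0.154 -1.041 -0.329  0.172  1.386] [ -0.2 -33.7  21.4  -6.    0.3  -0. ] [0.47 0.49 0.08]
[ 0.53575974 -0.38705935 -0.75043092] 41.372280892919086
```

Joint 3 is sitting at its limit here. I'll lift slightly and swing the tool about the basin's axis, so the wrist stands farther out, then lower again.

```bash
python3 - <<'E'
from h import *
p,R=pose()
C=np.array([.4885,-.359]);u=lambda a:np.array([np.cos(a),np.sin(a)])
az=-.6336
a=plan(p+[0,0,.035],R,1)
a=plan(np.r_[C-.0795*u(-.38),.075],tilt(-.38),1,a)
a=plan(np.r_[C-.0795*u(-.13),.075],tilt(-.13),1,a)
a=plan(np.r_[C-.0795*u(-.13),.048],tilt(-.13),1,a)
E
```

```text
[0.0, 0.0, 0.0, 0.0, 0.19, -0.22]
[-0.01, 0.1, -0.13, -0.16, -0.07, 0.01]
[0.0, 0.11, -0.12, -0.16, 0.02, 0.01]
[0.0, 0.0, 0.0, -0.0, -0.15, 0.17]
```

```bash
python3 -m crank '[[0,0,0,0,0.06,-0.07,-1],[0,0,0,0,0.12,-0.14,-1],[0,0,0,0,0.19,-0.22,-1],[0,0,0,0,0.19,-0.22,-1]]'; 
python3 -m crank '[[0,0.025,-0.03,-0.04,-0.02,0,-1],[0,0.05,-0.06,-0.08,-0.04,0,-1],[0,0.075,-0.1,-0.12,-0.05,0.01,-1],[-0.01,0.1,-0.13,-0.16,-0.07,0.01,-1]]'
python3 -m crank '[[0,0.025,-0.03,-0.04,0,0,-1],[0,0.055,-0.06,-0.08,0.01,0,-1],[0,0.08,-0.09,-0.12,0.01,0.01,-1],[0,0.11,-0.12,-0.16,0.02,0.01,-1],[0,0.11,-0.12,-0.16,0.02,0.01,-1]]'
python3 - <<'E'
from h import *
C=np.array([.4885,-.359]);u=lambda a:np.array([np.cos(a),np.sin(a)])
print(r.get_obs()["joint_positions"].round(3))
a=plan(np.r_[C-.0795*u(-.13),.05],tilt(-.13),1)
E
```

```text
time: 10.75
tool_pos: [0.4307, -0.3176, 0.0828]
orientation: [0.314, 0.836, 0.42, 0.163]
force: [-1.0, -0.2, -2.2]
width: 0.0024
grip_force: 68.4
time: 11.25
tool_pos: [0.4144, -0.3295, 0.0746]
orientation: [0.301, 0.77, 0.526, 0.199]
force: [0.1, 0.3, -1.7]
width: 0.0022
grip_force: 68.5
time: 11.88
tool_pos: [0.4096, -0.3493, 0.0755]
orientation: [0.272, 0.699, 0.619, 0.234]
force: [-0.5, -0.3, -1.3]
width: 0.0023
grip_force: 68.5
[-1.203  0.162 -0.829  0.17   0.628  0.624]
[0.0, 0.0, 0.01, 0.01, -0.14, 0.16]
```

```bash
python3 -m crank '[[0,0,0,0,-0.05,0.05,-1],[0,0,0.01,0.01,-0.1,0.11,-1],[0,0,0.01,0.01,-0.14,0.16,-1],[0,0,0.01,0.01,-0.14,0.16,-1]]'; 
python3 -m crank '[[0,0,0,0,-0.012,0.012,-1],[0,0,0,0,-0.025,0.025,-1],[0,0,0,0,-0.038,0.038,-1],[0,0,0,0,-0.038,0.038,-1]]'
python3 - <<'E'
from h import *
print(r.get_obs()["joint_positions"].round(3))
C=np.array([.4885,-.359]);u=lambda a:np.array([np.cos(a),np.sin(a)])
a=plan(np.r_[C-.0795*u(-.13),.042],tilt(-.13),1)
E
```

```text
time: 12.38
tool_pos: [0.4103, -0.3465, 0.0496]
orientation: [0.269, 0.703, 0.614, 0.237]
force: [0.1, 0.0, -1.9]
width: 0.0024
grip_force: 68.5
time: 12.88
tool_pos: [0.4103, -0.3476, 0.0447]
orientation: [0.271, 0.703, 0.614, 0.237]
force: [-3.2, -0.2, 5.0]
width: 0.002
grip_force: 69.4
[-1.201  0.222 -0.878  0.059  0.629  0.641]
[0.0, 0.0, -0.0, -0.01, -0.02, 0.01]
```

Contact is made at 5 N, so I'll open part way and back off.

```bash
python3 -m crank '[[0,0,0,0,0,0,-0.9],[0,0,0,0,0,0,-0.8],[0,0,0,0,0,0,-0.7],[0,0,0,0,0,0,-0.6],[0,0,0,0,0,0,-0.6]]'; python3 -m crank '[[0,0,0,0,0,-0.1,-0.6],[0,0,0,0,0,-0.2,-0.6],[0,0,0,0,0,-0.4,-0.6],[0,0,0,0,0,-0.7,-0.6],[0,0,0,0,0,-1,-0.6]]'
python3 - <<'E'
from h import *
im=r.snapshot("top")[:,:,::-1];s=r.snapshot("side")[:,:,::-1];cv2.imwrite("pics/t1.png",im);cv2.imwrite("pics/s1.png",s)
f=lambda im,x,y,w,h,k:cv2.resize(im[y:y+h,x:x+w],None,fx=k,fy=k,interpolation=cv2.INTER_CUBIC)
cv2.imwrite("pics/placed.png",np.vstack([np.hstack([f(im,285,120,110,100,3.6),f(im,400,120,110,100,3.6)]),f(s,200,80,264,75,3)]))
E
```

```text
time: 13.5
tool_pos: [0.4101, -0.347, 0.0441]
orientation: [0.27, 0.703, 0.614, 0.237]
force: [0.4, -0.4, -0.9]
width: 0.017
grip_force: 0.0
time: 14.12
tool_pos: [0.3297, -0.336, 0.1339]
orientation: [0.27, 0.703, 0.614, 0.237]
force: [-0.4, -0.4, -0.3]
width: 0.0168
grip_force: 0.0
```

View pics/placed.png

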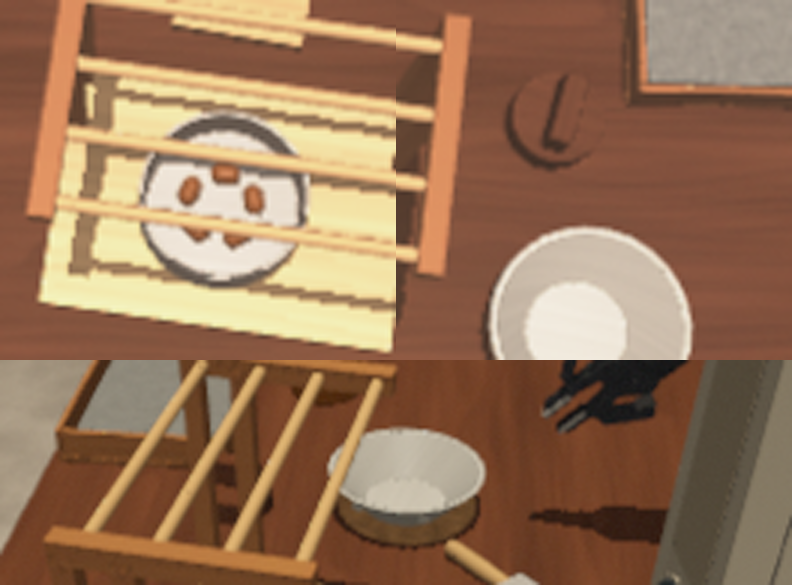

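The basin sits upright on the mat (mat centre at about (450,213) in the top view), and the pot with its five lumps hasn't moved. Next I'll measure the rod line and the pot.

```bash
python3 - <<'E'
from h import *
np.set_printoptions(precision=4,suppress=True)
t=cv2.imread("pics/t1.png");s=cv2.imread("pics/s1.png")
def line(im,x0,x1,y0,y1):
    g=cv2.cvtColor(im,cv2.COLOR_BGR2HSV);m=cv2.inRange(g,(8,100,110),(22,190,255));b=np.zeros_like(m);b[y0:y1,x0:x1]=m[y0:y1,x0:x1]
    n,l,st,c=cv2.connectedComponentsWithStats(b);k=1+np.argmax(st[1:,4]);pts=np.argwhere(l==k)[:,::-1].astype(np.float32)
    v=cv2.fitLine(pts,cv2.DIST_L2,0,.01,.01).ravel();q=(pts-v[2:])@v[:2];print(len(pts),v,[v[2:]+v[:2]*q.min(),v[2:]+v[:2]*q.max()]);return v
a=line(t,222,252,198,240);b=line(s,318,372,250,290)
def pl(n,v):
    c,d1=ray(n,v[2:]);d2=ray(n,v[2:]+20*v[:2])[1];return c,np.cross(d1,d2)
c1,n1=pl("top",a);c2,n2=pl("side",b)
d=np.cross(n1,n2);d/=np.linalg.norm(d);d*=np.sign(d[2])
p=np.linalg.lstsq(np.array([n1,n2,[0,0,1]]),np.array([n1@c1,n2@c2,.1]),rcond=None)[0]
print("dir",d,np.degrees(np.arccos(d[2])),"at z=.1",p)
T=lambda x,y:(285+x/3.6,120+y/3.6)
print("pot",onz("top",T(140,198),.074),onz("top",T(308,198),.074),onz("top",T(224,112),.074),onz("top",T(224,285),.074))
for q in((190,191),(226,172),(255,199),(196,233),(236,238)):print("lump",onz("top",T(*q),.03))
print(r.get_obs()["joint_positions"])
E
python3 -m crank '[[0,0,0,0,0.1,-0.15,0],[0,0,0,0,0.3,-0.4,0],[0,0,0,0,0.6,-0.8,0],[0,0,-0.05,0,0.6,-0.8,0],[0,0,-0.1,0,0.6,-0.8,0]]'
python3 -c "
from h import *;print(r.get_obs()['joint_positions'])"
```

```text
585 [  0.5781   0.8159 233.1385 226.5692] [array([215.9388, 202.2947], dtype=float32), array([244.9724, 243.2709], dtype=float32)]
1317 [  0.8958   0.4445 348.5991 266.7153] [array([317.3906, 251.228 ], dtype=float32), array([375.4471, 280.0386], dtype=float32)]
dir [0.5512 0.3136 0.7732] 39.359714429491724 at z=.1 [0.3942 0.3545 0.1   ]
pot [0.597  0.0836 0.074 ] [ 0.6004 -0.072   0.074 ] [0.6808 0.0066 0.074 ] [0.5171 0.005  0.074 ]
lump [0.6144 0.0351 0.03  ]
lump [0.6338 0.0008 0.03  ]
lump [ 0.608  -0.0272  0.03  ]
lump [0.5736 0.0289 0.03  ]
lump [ 0.5696 -0.0093  0.03  ]
[-1.4148 -0.004  -0.7863  0.5312  0.6978  0.386 ]
time: 14.85
tool_pos: [0.3197, -0.3355, 0.2526]
orientation: [0.288, 0.652, 0.668, 0.214]
force: [-0.5, -0.8, 0.5]
width: 0.0428
grip_force: 0.0
[-1.44346555 -0.13091618 -0.55443923  0.91768326  0.70468697  0.18799622]
```

```bash
cat >> h.py <<'E'
def rodmask(im,x0,x1,y0,y1,v=150):
    g=cv2.cvtColor(im,cv2.COLOR_BGR2HSV);m=cv2.inRange(g,(8,70,v),(25,255,255));b=np.zeros_like(m);b[y0:y1,x0:x1]=m[y0:y1,x0:x1]
    n,l,st,c=cv2.connectedComponentsWithStats(b);k=1+np.argmax(st[1:,4]);pts=np.argwhere(l==k)[:,::-1].astype(np.float32)
    w=cv2.fitLine(pts,cv2.DIST_L2,0,.01,.01).ravel();q=(pts-w[2:])@w[:2];print(len(pts),w.round(2),w[2:]+w[:2]*q.min(),w[2:]+w[:2]*q.max());return w
def pl(n,v):
    c,d1=ray(n,v[2:]);d2=ray(n,v[2:]+20*v[:2])[1];return c,np.cross(d1,d2)
def line3(a,b,z):
    c1,n1=pl("top",a);c2,n2=pl("side",b)
    d=np.cross(n1,n2);d/=np.linalg.norm(d);d*=np.sign(d[2])
    return np.linalg.solve(np.array([n1,n2,[0,0,1]]),np.array([n1@c1,n2@c2,z])),d
def horiz(az,t):
    "tool tilted t deg outward along az, fingers closing horizontally"
    s,c=np.sin(np.radians(t)),np.cos(np.radians(t));return Rot([np.cos(az)*s,np.sin(az)*s,-c],[-np.sin(az),np.cos(az),0])
E
python3 - <<'E'
from h import *
np.set_printoptions(precision=4,suppress=True)
t=cv2.imread("pics/t1.png");s=cv2.imread("pics/s1.png")
for v in(140,150,160):
    a=rodmask(t,222,250,200,236,v);b=rodmask(s,318,372,250,292,v)
    p,d=line3(a,b,.1);print(p,d,np.degrees(np.arccos(d[2])))
E
```

```text
114 [  0.52  -0.86 231.85 222.7 ] [225.3078 233.5838] [239.6241 209.774 ]
280 [  0.83  -0.55 345.48 268.02] [322.991  282.9865] [366.8624 253.7932]
[0.4506 0.3644 0.1   ] [-0.5464  0.0781  0.8338] 33.504323093818826
101 [  0.51  -0.86 232.15 222.27] [225.3941 233.6401] [239.5818 209.7516]
237 [  0.83  -0.55 345.41 268.  ] [322.9123 282.8672] [366.6513 253.9594]
[0.4508 0.3643 0.1   ] [-0.5497  0.0771  0.8318] 33.71762792502079
83 [  0.5   -0.87 232.14 222.25] [225.7436 233.426 ] [239.3708 209.6395]
186 [  0.83  -0.55 345.82 267.52] [322.8293 282.7421] [366.3109 253.9591]
[0.4515 0.3644 0.1   ] [-0.5545  0.0705  0.8292] 33.98101831835663
```

```bash
python3 - <<'E'
from h import *
az=-.139;R=horiz(az,43);z=R.apply([0,0,1]);P=np.array([.411,.370,.161])+.019*z;print(P,P-.075*z)
a=plan([.35,0,.31],horiz(-.1,43),4)
a=plan(P-.075*z,R,4,a)
E
```

```text
[0.42383299 0.36820464 0.14710428] [0.37317645 0.3752916  0.20195581]
[-0.0, 0.0, -0.23, 0.68, 0.17, -0.11]
[-0.0, 0.0, -0.23, 0.58, 0.4, -0.11]
[-0.0, 0.0, -0.23, 0.4, 0.58, -0.1]
[-0.0, 0.0, -0.23, 0.18, 0.68, -0.1]
[0.0, 0.0, 0.0, 0.18, 0.78, 0.14]
[0.0, -0.0, 0.0, 0.18, 0.78, 0.14]
[0.0, 0.0, 0.0, 0.19, 0.78, 0.13]
[0.0, 0.0, 0.0, 0.19, 0.78, 0.13]
```

```bash
python3 -m crank '[[0,0,-0.12,0.34,0.08,-0.05,0.2],[0,0,-0.23,0.68,0.17,-0.11,0.2],[0,0,-0.23,0.68,0.17,-0.11,0.2]]' >/dev/null
python3 -m crank '[[0,0,-0.12,0.29,0.2,-0.05,0.2],[0,0,-0.23,0.58,0.4,-0.11,0.2],[0,0,-0.23,0.58,0.4,-0.11,0.2]]' >/dev/null
python3 -m crank '[[0,0,-0.12,0.2,0.29,-0.05,0.2],[0,0,-0.23,0.4,0.58,-0.1,0.2],[0,0,-0.23,0.4,0.58,-0.1,0.2]]' >/dev/null
python3 -m crank '[[0,0,-0.12,0.09,0.34,-0.05,0.2],[0,0,-0.23,0.18,0.68,-0.1,0.2],[0,0,-0.23,0.18,0.68,-0.1,0.2]]'
python3 - <<'E'
from h import *
print(r.get_obs()["joint_positions"].round(3))
az=-.139;R=horiz(az,43)
plan([.3732,.3753,.202],R,4)
E
```

```text
time: 16.35
tool_pos: [0.3528, -0.0009, 0.3091]
orientation: [0.358, 0.05, 0.932, -0.029]
force: [1.0, 0.1, -0.2]
width: 0.0513
grip_force: 0.0
[-0.39  -0.603 -0.688  0.767  0.17  -0.22 ]
[0.0, -0.0, 0.01, 0.17, 0.79, 0.12]
[0.0, -0.0, 0.01, 0.18, 0.79, 0.12]
[0.0, -0.0, 0.01, 0.19, 0.78, 0.12]
[0.0, -0.0, 0.01, 0.19, 0.78, 0.12]
```

```bash
python3 -m crank '[[0,0,0,0.09,0.4,0.06,0.3],[0,0,0.01,0.17,0.79,0.12,0.3],[0,0,0.01,0.17,0.79,0.12,0.3]]' >/dev/null
python3 -m crank '[[0,0,0,0.09,0.4,0.06,0.3],[0,0,0.01,0.18,0.79,0.12,0.3],[0,0,0.01,0.18,0.79,0.12,0.3]]' >/dev/null
python3 -m crank '[[0,0,0,0.09,0.4,0.06,0.3],[0,0,0.01,0.19,0.78,0.12,0.3],[0,0,0.01,0.19,0.78,0.12,0.3]]'
python3 - <<'E'
from h import *
print(r.get_obs()["joint_positions"].round(3))
az=-.139;R=horiz(az,43)
plan([.3732,.3753,.202],R,1)
E
```

```text
time: 17.48
tool_pos: [0.3691, 0.2794, 0.2295]
orientation: [0.356, 0.071, 0.932, -0.022]
force: [0.2, -0.5, -0.7]
width: 0.0558
grip_force: 0.0
[ 0.814 -0.114 -0.624  0.583 -0.574  0.822]
[0.0, -0.01, -0.01, 0.22, 0.79, 0.12]
```

```bash
python3 -m crank '[[0,0,0,0.1,0.4,0,0.3],[0,-0.01,-0.01,0.22,0.79,0.05,0.3],[0,-0.01,-0.01,0.22,0.79,0.12,0.3],[0,-0.01,-0.01,0.22,0.79,0.12,0.3]]'
python3 - <<'E'
from h import *
print(r.get_obs()["joint_positions"].round(3))
R=horiz(-.139,43);z=R.apply([0,0,1])
plan([.4238,.3682,.1471],R,1)
im=r.snapshot("top")[:,:,::-1];s=r.snapshot("side")[:,:,::-1];cv2.imwrite("pics/t2.png",im);cv2.imwrite("pics/s2.png",s)
f=lambda im,x,y,w,h,k:cv2.resize(im[y:y+h,x:x+w],None,fx=k,fy=k,interpolation=cv2.INTER_CUBIC)
cv2.imwrite("pics/prepick.png",np.hstack([f(im,190,180,90,120,4.4),f(s,300,190,90,120,4.4)]))
E
```

```text
time: 17.98
tool_pos: [0.3727, 0.372, 0.2037]
orientation: [0.364, 0.064, 0.929, -0.026]
force: [0.2, 0.4, 0.3]
width: 0.0556
grip_force: 0.0
[ 0.966  0.07  -0.519  0.588 -0.652  0.97 ]
[-0.0, -0.0, 0.0, 0.01, 0.03, 0.64]
```

View pics/prepick.png

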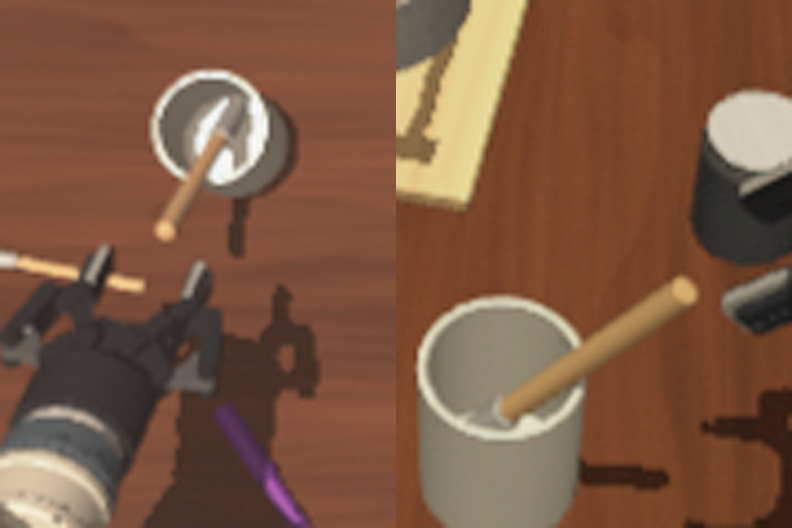

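The fingers, at (95,265) and (195,285) in the left crop, straddle the rod end at (165,230), and the tool is in line with the rod. Advance and grip.

```bash
python3 -m crank '[[0,0,0,0,0.03,0.16,0.3],[0,0,0,0.01,0.03,0.32,0.3],[0,0,0,0.01,0.03,0.48,0.3],[0,0,0,0.01,0.03,0.64,0.3],[0,0,0,0.01,0.03,0.64,0.3]]'
python3 -m crank '[[0,0,0,0,0,0,-0.1],[0,0,0,0,0,0,-0.5],[0,0,0,0,0,0,-1],[0,0,0,0,0,0,-1],[0,0,0,0,0,0,-1]]' 80
python3 -m crank '[[0,0,0,0,0,-0.01,-1],[0,0,0,0,0,-0.01,-1]]'
python3 - <<'E'
from h import *
p,R=pose();d=np.array([-.55,.077,.832])
plan(p+.118*d,R,1)
E
```

```text
time: 18.7
tool_pos: [0.4234, 0.3692, 0.1476]
orientation: [0.364, 0.064, 0.929, -0.025]
force: [0.0, -0.0, 0.1]
width: 0.0554
grip_force: 0.0
time: 19.32
tool_pos: [0.4229, 0.3713, 0.1483]
orientation: [0.365, 0.063, 0.929, -0.024]
force: [-3.6, 0.7, 5.7]
width: 0.0124
grip_force: 78.0
time: 19.58
tool_pos: [0.4221, 0.371, 0.1485]
orientation: [0.365, 0.063, 0.929, -0.024]
force: [0.3, -0.4, 1.2]
width: 0.0119
grip_force: 77.8
[0.0, 0.0, 0.0, -0.16, 0.0, -0.97]
```

```bash
python3 -m crank '[[0,0,0,-0.03,0,-0.2,-1],[0,0,0,-0.06,0,-0.4,-1],[0,0,0,-0.1,0,-0.6,-1],[0,0,0,-0.13,0,-0.8,-1],[0,0,0,-0.16,0,-0.98,-1]]'
python3 - <<'E'
from h import *
np.set_printoptions(precision=4,suppress=True)
p,R=pose();plan(p+[-.01,-.02,.05],R,1)
im=r.snapshot("top")[:,:,::-1];s=r.snapshot("side")[:,:,::-1];cv2.imwrite("pics/t3.png",im);cv2.imwrite("pics/s3.png",s)
f=lambda im,x,y,w,h,k:cv2.resize(im[y:y+h,x:x+w],None,fx=k,fy=k,interpolation=cv2.INTER_CUBIC)
cv2.imwrite("pics/picked.png",np.hstack([f(im,190,170,100,130,4),f(s,290,190,100,130,4)]))
E
```

```text
time: 20.2
tool_pos: [0.3563, 0.3796, 0.2483]
orientation: [0.365, 0.063, 0.929, -0.024]
force: [0.1, -0.1, -0.2]
width: 0.0123
grip_force: 78.6
[0.0, 0.0, 0.0, -0.24, -0.18, -0.35]
```

View pics/picked.png

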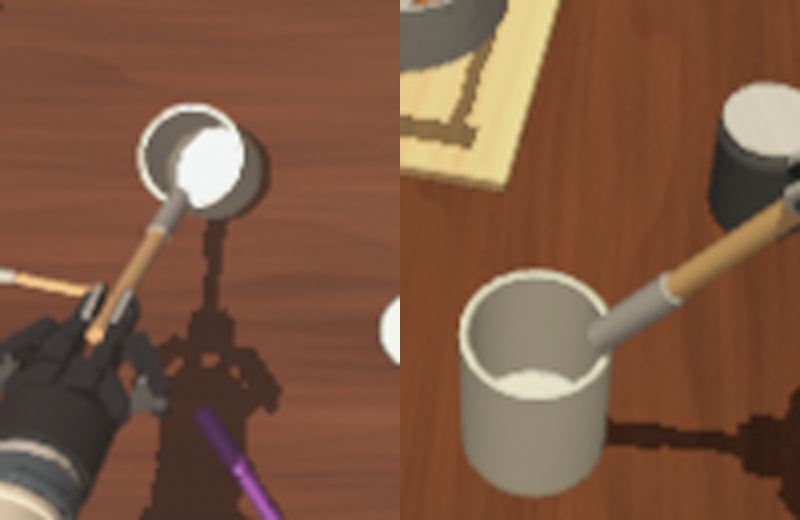

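```bash
python3 - <<'E'
from h import *
np.set_printoptions(precision=4,suppress=True)
F=np.array([.444,.3644,.111]);d=np.array([-.55,.077,.832])
for q in(F,F+.065*d):print(proj("top",q),proj("side",q))
tip,e=tri((236.5,217.2),(338.9,273.8));jn,e2=tri((230.3,226.5),(358,261.2));print(tip,e,jn,e2)
p,R=pose()
print("tool frame tip",R.inv().apply(F-p),"d",R.inv().apply(d), "meas", R.inv().apply(tip-p),R.inv().apply((jn-tip)/np.linalg.norm(jn-tip)))
E
python3 -m crank '[[0,0,0,-0.08,-0.06,-0.12,-1],[0,0,0,-0.16,-0.12,-0.24,-1],[0,0,0,-0.24,-0.18,-0.35,-1]]'
```

```text
[235.1205 217.6318] [338.5872 272.027 ]
[229.3481 227.3758] [357.2108 259.6924]
[0.4447 0.3621 0.1019] 0.0034493545986507565 [0.4088 0.3682 0.1594] 0.005296675418822302
tool frame tip [ 0.029  -0.0047  0.1619] d [-0.1599  0.0058 -0.9875] meas [ 0.0344 -0.0069  0.1692] [-0.1841  0.022  -0.9827]
time: 20.68
tool_pos: [0.3464, 0.3589, 0.2972]
orientation: [0.364, 0.063, 0.929, -0.025]
force: [-0.6, -0.1, -0.4]
width: 0.0121
grip_force: 78.6
```

```bash
cat >> h.py <<'E'
TIP=np.array([.031,-.005,.165])
def rodpose(tip,lean,az=0):
    R=horiz(az,lean+9.5); return np.asarray(tip)-R.apply(TIP),R
E
python3 - <<'E'
from h import *
p,R=pose();print(p+R.apply(TIP))
a=plan(*rodpose([.46,.006,.135],36),4)
print(a[0])
a=plan(*rodpose([.602,.006,.108],36),2,a)
print(a[0])
E
```

```text
[0.43431472 0.3418676  0.15512327]
[-0.01, -0.01, -0.02, -0.06, -0.71, 0.13]
[-0.01, -0.01, -0.02, -0.04, -0.72, 0.11]
[-0.01, -0.01, -0.02, -0.03, -0.72, 0.1]
[-0.01, -0.01, -0.02, -0.01, -0.72, 0.08]
[0.36404186 0.011      0.27276079]
[0.0, 0.0, 0.0, -0.33, 0.0, 0.5]
[0.0, 0.0, 0.0, -0.33, 0.0, 0.5]
[0.50604186 0.011      0.24576079]
```

```bash
python3 -m crank '[[0,0,0,-0.02,-0.2,0.03,-1],[0,0,0,-0.04,-0.45,0.06,-1],[-0.01,-0.01,-0.02,-0.06,-0.71,0.13,-1]]' >/dev/null
python3 -m crank '[[0,0,0,-0.02,-0.24,0.03,-1],[0,0,0,-0.03,-0.48,0.06,-1],[-0.01,-0.01,-0.02,-0.04,-0.72,0.11,-1]]' >/dev/null
python3 -m crank '[[0,0,0,-0.01,-0.24,0.03,-1],[0,0,0,-0.02,-0.48,0.06,-1],[-0.01,-0.01,-0.02,-0.03,-0.72,0.1,-1]]' >/dev/null
python3 -m crank '[[0,0,0,0,-0.24,0.03,-1],[0,0,0,0,-0.48,0.06,-1],[-0.01,-0.01,-0.02,-0.01,-0.72,0.08,-1],[-0.01,-0.01,-0.02,-0.01,-0.72,0.08,-1]]'
python3 - <<'E'
from h import *
print(r.get_obs()["joint_positions"].round(3))
a=plan(*rodpose([.602,.006,.108],36),2)
E
```

```text
time: 22.3
tool_pos: [0.3643, 0.009, 0.2775]
orientation: [0.393, -0.005, 0.919, -0.021]
force: [-0.1, -0.1, -0.5]
width: 0.0119
grip_force: 78.5
[-0.455 -0.621 -0.818  0.608  0.291 -0.349]
[-0.01, 0.0, 0.01, -0.31, 0.02, 0.52]
[-0.01, 0.0, 0.01, -0.32, 0.01, 0.52]
```

```bash
python3 -m crank '[[0,0,0,-0.1,0,0.17,-1],[0,0,0,-0.2,0.01,0.34,-1],[-0.01,0,0.01,-0.31,0.02,0.52,-1]]' >/dev/null
python3 -m crank '[[0,0,0,-0.1,0,0.17,-1],[0,0,0,-0.2,0.01,0.34,-1],[-0.01,0,0.01,-0.32,0.01,0.52,-1],[-0.01,0,0.01,-0.32,0.01,0.52,-1]]'
python3 - <<'E'
from h import *
np.set_printoptions(precision=4,suppress=True)
print(r.get_obs()["joint_positions"].round(3));p,R=pose();t=p+R.apply(TIP);print("tip",t,proj("top",t),proj("side",t))
a=plan(*rodpose([.602,.006,.045],36),1)
im=r.snapshot("top")[:,:,::-1];s=r.snapshot("side")[:,:,::-1];cv2.imwrite("pics/t4.png",im);cv2.imwrite("pics/s4.png",s)
f=lambda im,x,y,w,h,k:cv2.resize(im[y:y+h,x:x+w],None,fx=k,fy=k,interpolation=cv2.INTER_CUBIC)
cv2.imwrite("pics/entry.png",np.hstack([f(im,300,130,100,130,4),f(s,230,110,100,130,4)]))
E
```

```text
time: 23.18
tool_pos: [0.5074, 0.0138, 0.245]
orientation: [0.392, 0.001, 0.92, 0.001]
force: [-0.5, 1.5, -0.9]
width: 0.012
grip_force: 78.6
[-0.242 -0.26  -0.779  0.261  0.175 -0.168]
tip [0.605  0.0091 0.1083] [347.0443 170.8416] [288.5342 165.1036]
[0.0, 0.01, -0.0, 0.38, -0.02, 0.35]
```

View pics/entry.png

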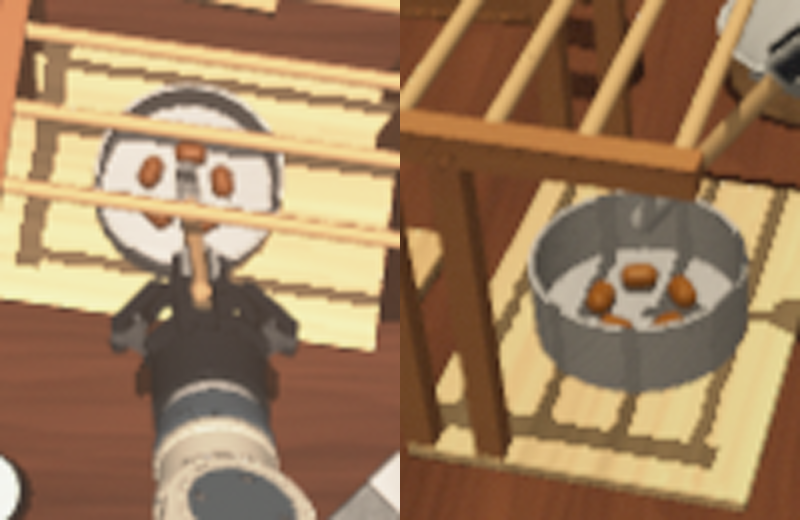

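The foot is over the pot centre (about (186,172) in the left crop), between the lumps. I'll lower it and feel for the floor.

```bash
python3 - <<'E'
from h import *
np.set_printoptions(precision=4,suppress=True)
print(tri((346.5,172.5),(290.5,164.5)))
E
python3 -m crank '[[0,0,0,0.09,0,0.09,-1],[0,0,0,0.19,-0.01,0.18,-1],[0,0,0,0.29,-0.02,0.27,-1],[0,0,0,0.38,-0.02,0.35,-1],[0,0,0,0.38,-0.02,0.35,-1]]'
python3 -m crank '[[0,0,0,0.02,0,0.02,-1],[0,0,0,0.04,0,0.04,-1],[0,0,0,0.06,0,0.06,-1],[0,0,0,0.06,0,0.06,-1]]'
python3 -m crank '[[0,0,0,0.012,0,0.012,-1],[0,0,0,0.024,0,0.024,-1],[0,0,0,0.024,0,0.024,-1]]'
python3 - <<'E'
from h import *
p,R=pose();print("tip",p+R.apply(TIP))
E
```

```text
(array([0.5987, 0.0111, 0.1125]), np.float64(0.000410643476396448))
time: 23.9
tool_pos: [0.5044, 0.0119, 0.1838]
orientation: [0.392, 0.001, 0.92, 0.001]
force: [0.4, -0.5, -0.2]
width: 0.012
grip_force: 78.6
time: 24.4
tool_pos: [0.5058, 0.0119, 0.1744]
orientation: [0.393, 0.0, 0.92, 0.001]
force: [-0.2, -1.0, -0.7]
width: 0.012
grip_force: 78.6
time: 24.78
tool_pos: [0.5059, 0.0119, 0.1704]
orientation: [0.393, 0.0, 0.919, 0.001]
force: [-0.1, 0.0, -1.3]
width: 0.0122
grip_force: 78.6
tip [0.60381151 0.00715468 0.03400251]
```

```bash
python3 -m crank '[[0,0,0,0.02,0,0.02,-1],[0,0,0,0.04,0,0.04,-1],[0,0,0,0.04,0,0.04,-1]]'
python3 -m crank '[[0,0,0,0.012,0,0.012,-1],[0,0,0,0.024,0,0.024,-1],[0,0,0,0.024,0,0.024,-1]]'
python3 -m crank '[[0,0,0,0.012,0,0.012,-1],[0,0,0,0.024,0,0.024,-1],[0,0,0,0.024,0,0.024,-1]]'
```

```text
time: 25.15
tool_pos: [0.506, 0.0119, 0.1634]
orientation: [0.393, 0.001, 0.92, 0.001]
force: [-0.1, -0.0, -0.1]
width: 0.0121
grip_force: 78.6
time: 25.52
tool_pos: [0.5062, 0.0119, 0.1596]
orientation: [0.393, 0.0, 0.919, 0.001]
force: [0.5, 0.5, -1.0]
width: 0.012
grip_force: 78.6
time: 25.9
tool_pos: [0.5063, 0.0119, 0.1555]
orientation: [0.393, 0.0, 0.919, 0.001]
force: [0.7, -0.6, -0.9]
width: 0.0123
grip_force: 78.6
```

```bash
python3 -m crank '[[0,0,0,0.012,0,0.012,-1],[0,0,0,0.018,0,0.018,-1],[0,0,0,0.018,0,0.018,-1]]'
python3 -m crank '[[0,0,0,0.012,0,0.012,-1],[0,0,0,0.018,0,0.018,-1],[0,0,0,0.018,0,0.018,-1]]'
```

```text
time: 26.28
tool_pos: [0.507, 0.0118, 0.1533]
orientation: [0.394, 0.0, 0.919, 0.001]
force: [0.4, -0.1, 1.9]
width: 0.012
grip_force: 78.7
time: 26.65
tool_pos: [0.5079, 0.0118, 0.152]
orientation: [0.396, 0.0, 0.918, 0.001]
force: [2.7, -0.2, 3.3]
width: 0.0123
grip_force: 78.6
```

```bash
python3 - <<'E'
from h import *
R=horiz(0,45.5);print(r.get_obs()["joint_positions"].round(3))
g=lambda a:np.array([.008+.032*np.cos(a),-.003+.032*np.sin(a),.0])
f=lambda v:np.round(R.inv().apply(v)/.12,2).tolist()
print(f(np.array([0,0,.006])), f(g(np.radians(96))))
for c in range(3):
    a0=np.radians(96+120*c);print([f(g(a0+np.radians(24*k))-g(a0)) for k in range(1,6)])
E
```

```text
[-0.249 -0.128 -0.986 -0.085  0.181 -0.173]
[-0.04, 0.0, -0.04] [-0.03, 0.24, 0.03]
[[0.07, -0.03, -0.08], [0.13, -0.11, -0.13], [0.16, -0.21, -0.17], [0.16, -0.32, -0.17], [0.13, -0.42, -0.13]]
[[-0.06, -0.07, 0.06], [-0.13, -0.11, 0.13], [-0.21, -0.1, 0.21], [-0.28, -0.04, 0.28], [-0.32, 0.05, 0.33]]
[[-0.02, 0.11, 0.02], [0.0, 0.22, -0.0], [0.05, 0.31, -0.05], [0.11, 0.36, -0.11], [0.19, 0.37, -0.19]]
```

Joint 3 is close to its limit here, so I'll raise the foot a little, swing the tool sideways about it and stir from there.

```bash
sed -i 's/^TIP=.*/TIP=horiz(0,45.5).inv().apply([.0915,-.003,-.1315])/' h.py; python3 - <<'E'
from h import *
print(TIP)
p,R=pose()
a=plan(*rodpose([.5995,.007,.0295],36,0),1)
a=plan(*rodpose([.6,.006,.0265],36,-.4),2,a);Rr=a[1]
g=lambda a:np.array([.0065+.032*np.cos(a),-.003+.032*np.sin(a),.0])
f=lambda v:np.round(Rr.inv().apply(v)/.12,2).tolist()
print("start",f(g(np.radians(96))))
for c in range(3):
    a0=np.radians(96+120*c);print([f(g(a0+np.radians(24*k))-g(a0)) for k in range(1,6)])
E
```

```text
[ 0.02965924 -0.003       0.15743198]
[0.0, 0.01, -0.0, -0.06, -0.02, -0.05]
[0.09, 0.0, 0.09, -0.02, 0.14, 0.04]
[0.09, -0.0, 0.09, 0.0, 0.15, 0.01]
start [0.05, 0.23, -0.05]
[[0.06, -0.07, -0.06], [0.09, -0.17, -0.09], [0.09, -0.28, -0.09], [0.06, -0.39, -0.06], [0.01, -0.46, -0.01]]
[[-0.07, -0.04, 0.07], [-0.15, -0.03, 0.15], [-0.22, 0.03, 0.22], [-0.27, 0.12, 0.27], [-0.28, 0.22, 0.29]]
[[0.01, 0.11, -0.01], [0.06, 0.2, -0.06], [0.13, 0.26, -0.13], [0.2, 0.27, -0.21], [0.28, 0.24, -0.28]]
```

```bash
python3 -m crank '[[0,0.005,0,-0.06,-0.02,-0.05,-1],[0,0.01,0,-0.06,-0.02,-0.05,-1],[0,0.01,0,-0.06,-0.02,-0.05,-1]]'
python3 -m crank '[[0.03,0,0.03,0,0.05,0.01,-1],[0.06,0,0.06,-0.01,0.1,0.03,-1],[0.09,0,0.09,-0.02,0.14,0.04,-1]]'
python3 -m crank '[[0.03,0,0.03,0,0.05,0,-1],[0.06,0,0.06,0,0.1,0,-1],[0.09,0,0.09,0,0.15,0.01,-1],[0.09,0,0.09,0,0.15,0.01,-1]]'
python3 - <<'E'
from h import *
p,R=pose();print("tip",p+R.apply(TIP),r.get_obs()["joint_positions"].round(3));plan(*rodpose([.6,.006,.0265],36,-.4),1)
E
```

```text
time: 27.02
tool_pos: [0.5069, 0.0095, 0.1585]
orientation: [0.386, 0.001, 0.923, 0.001]
force: [0.1, -0.0, -0.5]
width: 0.0119
grip_force: 78.7
time: 27.4
tool_pos: [0.5118, 0.0265, 0.1565]
orientation: [0.384, 0.094, 0.918, -0.037]
force: [0.3, -0.2, -1.0]
width: 0.012
grip_force: 78.6
time: 27.9
tool_pos: [0.5169, 0.0448, 0.1559]
orientation: [0.378, 0.183, 0.905, -0.074]
force: [-0.1, -0.8, 0.3]
width: 0.012
grip_force: 78.7
tip [0.59985028 0.00727881 0.02411116] [ 0.126 -0.04  -0.864  0.027 -0.361  0.388]
[0.0, -0.0, -0.0, -0.01, -0.0, -0.01]
```

```bash
python3 -m crank '[[0,0,0,0,0.06,-0.03,-1],[0,0,0,0.02,0.12,-0.05,-1],[0,0,0,0.03,0.18,-0.06,-1],[0,0,0,0.04,0.23,-0.06,-1]]'
python3 -m crank '[[0,0,0,0.06,-0.07,-0.06,-1],[0,0,0,0.09,-0.17,-0.09,-1],[0,0,0,0.09,-0.28,-0.09,-1],[0,0,0,0.06,-0.39,-0.06,-1],[0,0,0,0.01,-0.46,-0.01,-1]]'
python3 -m crank '[[0,0,0,-0.07,-0.04,0.07,-1],[0,0,0,-0.15,-0.03,0.15,-1],[0,0,0,-0.22,0.03,0.22,-1],[0,0,0,-0.27,0.12,0.27,-1],[0,0,0,-0.28,0.22,0.29,-1]]'
python3 -m crank '[[0,0,0,0.01,0.11,-0.01,-1],[0,0,0,0.06,0.2,-0.06,-1],[0,0,0,0.13,0.26,-0.13,-1],[0,0,0,0.2,0.27,-0.21,-1],[0,0,0,0.28,0.24,-0.28,-1]]'
python3 - <<'E'
from h import *
p,R=pose();print("tip",p+R.apply(TIP))
im=r.snapshot("top")[:,:,::-1];s=r.snapshot("side")[:,:,::-1];cv2.imwrite("pics/t5.png",im);cv2.imwrite("pics/s5.png",s)
f=lambda im,x,y,w,h,k:cv2.resize(im[y:y+h,x:x+w],None,fx=k,fy=k,interpolation=cv2.INTER_CUBIC)
cv2.imwrite("pics/stir.png",np.hstack([f(im,300,130,100,130,4),f(s,230,110,100,130,4)]))
E
```

```text
time: 28.4
tool_pos: [0.5196, 0.073, 0.1583]
orientation: [0.378, 0.184, 0.904, -0.074]
force: [0.4, -0.4, -0.5]
width: 0.012
grip_force: 78.6
time: 29.02
tool_pos: [0.4959, 0.0211, 0.158]
orientation: [0.378, 0.185, 0.904, -0.075]
force: [0.4, -0.4, -1.1]
width: 0.0123
grip_force: 78.6
time: 29.65
tool_pos: [0.5524, 0.0286, 0.1574]
orientation: [0.378, 0.184, 0.904, -0.074]
force: [-0.6, 0.6, -0.3]
width: 0.0122
grip_force: 78.6
time: 30.28
tool_pos: [0.5177, 0.0733, 0.1576]
orientation: [0.378, 0.184, 0.904, -0.074]
force: [-0.1, 0.5, 0.1]
width: 0.0122
grip_force: 78.6
tip [0.6008     0.03572579 0.02586487]
```

View pics/stir.png

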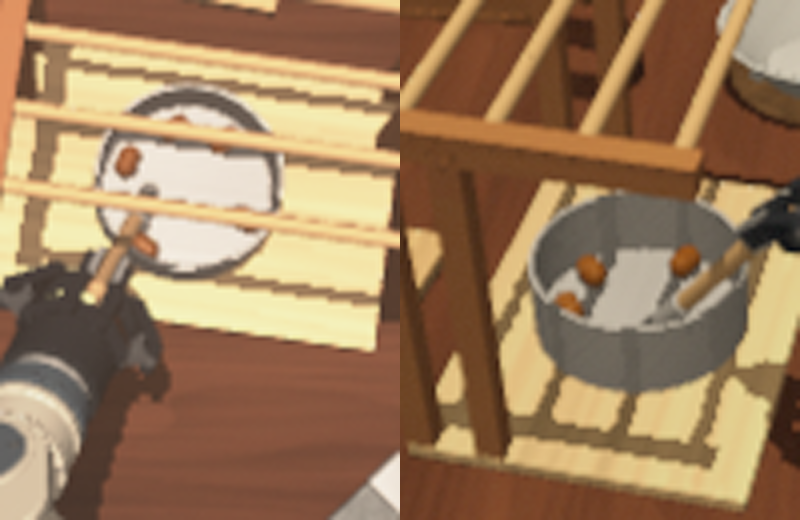

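The foot is sweeping near the floor at about (150,190) in the left crop. The lumps have been pushed around and all are still in the pot. That was my eleventh picture, one over the limit of 10, so from here I go by numbers only. Two more rounds.

```bash
for i in 1; do
python3 -m crank '[[0,0,0,0.06,-0.07,-0.06,-1],[0,0,0,0.09,-0.17,-0.09,-1],[0,0,0,0.09,-0.28,-0.09,-1],[0,0,0,0.06,-0.39,-0.06,-1],[0,0,0,0.01,-0.46,-0.01,-1]]'
python3 -m crank '[[0,0,0,-0.07,-0.04,0.07,-1],[0,0,0,-0.15,-0.03,0.15,-1],[0,0,0,-0.22,0.03,0.22,-1],[0,0,0,-0.27,0.12,0.27,-1],[0,0,0,-0.28,0.22,0.29,-1]]' >/dev/null
python3 -m crank '[[0,0,0,0.01,0.11,-0.01,-1],[0,0,0,0.06,0.2,-0.06,-1],[0,0,0,0.13,0.26,-0.13,-1],[0,0,0,0.2,0.27,-0.21,-1],[0,0,0,0.28,0.24,-0.28,-1]]' ;done
python3 -m crank '[[0,0,0,0.06,-0.07,-0.06,-1],[0,0,0,0.09,-0.17,-0.09,-1],[0,0,0,0.09,-0.28,-0.09,-1],[0,0,0,0.06,-0.39,-0.06,-1],[0,0,0,0.01,-0.46,-0.01,-1]]' >/dev/null
python3 -m crank '[[0,0,0,-0.07,-0.04,0.07,-1],[0,0,0,-0.15,-0.03,0.15,-1],[0,0,0,-0.22,0.03,0.22,-1],[0,0,0,-0.27,0.12,0.27,-1],[0,0,0,-0.28,0.22,0.29,-1]]'
python3 - <<'E'
from h import *
p,R=pose();print("tip",p+R.apply(TIP),r.get_obs()["joint_positions"].round(3))
im=r.snapshot("top")
g=cv2.cvtColor(im,cv2.COLOR_RGB2HSV);m=cv2.inRange(g,(5,150,90),(13,255,230));b=m*0;b[145:205,315:378]=m[145:205,315:378]
n,l,st,c=cv2.connectedComponentsWithStats(b)
for k in range(1,n):
    if st[k,4]>5:print(c[k].round(1),st[k,4],onz("top",c[k],.03).round(3))
E
```

```text
time: 31.0
tool_pos: [0.4955, 0.0214, 0.1573]
orientation: [0.378, 0.185, 0.904, -0.075]
force: [-0.1, 0.1, 0.2]
width: 0.0125
grip_force: 78.6
time: 32.25
tool_pos: [0.517, 0.0736, 0.1567]
orientation: [0.378, 0.184, 0.904, -0.074]
force: [0.2, -0.4, -1.6]
width: 0.012
grip_force: 78.6
time: 33.5
tool_pos: [0.5508, 0.0292, 0.1558]
orientation: [0.378, 0.184, 0.904, -0.074]
force: [-4.4, 0.9, 3.8]
width: 0.0123
grip_force: 79.0
tip [ 0.63384878 -0.00844604  0.02406543] [ 0.073  0.008 -0.821  0.007 -0.327  0.348]
[331.3 169.5] 22 [0.626 0.058 0.03 ]
```

Stirring is done at about 2.7 rounds. Now I'll lean the rod step by step towards the near-left rim.

```bash
python3 - <<'E'
from h import *
a=plan(*rodpose([.618,-.002,.029],41,-.45),1)
a=plan(*rodpose([.612,-.004,.027],46,-.68),1,a)
a=plan(*rodpose([.608,-.006,.027],48,-.9),1,a);print(a[0])
E
```

```text
[0.03, -0.06, 0.02, 0.19, 0.04, -0.15]
[0.12, -0.06, 0.09, 0.13, 0.18, -0.01]
[0.12, -0.02, 0.08, 0.04, 0.18, 0.0]
[0.53772052 0.08738945 0.13660249]
```

```bash
python3 -m crank '[[0.01,-0.015,0,0.05,0.01,-0.04,-1],[0.015,-0.03,0.01,0.1,0.02,-0.08,-1],[0.02,-0.045,0.015,0.15,0.03,-0.12,-1],[0.03,-0.06,0.02,0.19,0.04,-0.15,-1],[0.03,-0.06,0.02,0.19,0.04,-0.15,-1]]'
python3 -m crank '[[0.03,-0.015,0.02,0.03,0.045,0,-1],[0.06,-0.03,0.045,0.06,0.09,0,-1],[0.09,-0.045,0.07,0.1,0.135,-0.01,-1],[0.12,-0.06,0.09,0.13,0.18,-0.01,-1]]'
python3 -m crank '[[0.03,0,0.02,0.01,0.045,0,-1],[0.06,-0.01,0.04,0.02,0.09,0,-1],[0.09,-0.015,0.06,0.03,0.135,0,-1],[0.12,-0.02,0.08,0.04,0.18,0,-1],[0.12,-0.02,0.08,0.04,0.18,0,-1]]'
python3 - <<'E'
from h import *
p,R=pose();print("tip",p+R.apply(TIP),r.get_obs()["joint_positions"].round(3))
a=plan(*rodpose([.608,-.006,.028],52,-.9),1)
a=plan(*rodpose([.608,-.006,.028],56,-.9),1,a)
E
```

```text
time: 34.17
tool_pos: [0.5243, 0.0449, 0.1518]
orientation: [0.417, 0.203, 0.881, -0.098]
force: [-0.5, 0.6, -0.5]
width: 0.0121
grip_force: 78.5
time: 34.67
tool_pos: [0.5251, 0.0685, 0.1411]
orientation: [0.443, 0.299, 0.83, -0.161]
force: [0.6, -1.0, -1.6]
width: 0.012
grip_force: 78.4
time: 35.3
tool_pos: [0.5377, 0.0873, 0.1367]
orientation: [0.435, 0.387, 0.784, -0.214]
force: [-0.7, 0.1, -0.6]
width: 0.012
grip_force: 78.6
tip [ 0.60698542 -0.00794417  0.02807821] [ 0.462  0.302 -0.605  0.368 -0.983  1.221]
[-0.01, -0.04, -0.01, 0.09, -0.0, -0.02]
[0.0, -0.04, 0.0, 0.09, -0.0, -0.01]
```

```bash
python3 -m crank '[[0,-0.02,0,0.045,0,-0.01,-1],[-0.01,-0.04,-0.01,0.09,0,-0.02,-1],[-0.01,-0.04,-0.01,0.09,0,-0.02,-1]]'
python3 - <<'E'
from h import *
a=plan(*rodpose([.618,-.0175,.029],56,-.9),1)
a=plan(*rodpose([.627,-.029,.029],58,-.9),1,a)
E
```

```text
time: 35.67
tool_pos: [0.5306, 0.0924, 0.1281]
orientation: [0.46, 0.37, 0.775, -0.224]
force: [-0.2, -0.2, -0.3]
width: 0.0124
grip_force: 78.5
[0.0, -0.04, 0.01, 0.01, 0.03, 0.1]
[-0.0, -0.02, 0.0, -0.0, -0.0, 0.1]
```

```bash
python3 -m crank '[[0,-0.01,0,0,0.01,0.025,-1],[0,-0.02,0,0,0.02,0.05,-1],[0,-0.03,0.01,0,0.03,0.075,-1],[0,-0.04,0.01,0.01,0.03,0.1,-1]]'
python3 -m crank '[[0,0,0,0,0,0.025,-1],[0,-0.01,0,0,0,0.05,-1],[0,-0.015,0,0,0,0.075,-1],[0,-0.02,0,0,0,0.1,-1],[0,-0.02,0,0,0,0.1,-1]]'
python3 - <<'E'
from h import *
p,R=pose();t=p+R.apply(TIP);d=R.apply([-.165,.01,-.985]);print("tip",t,"lean",np.degrees(np.arccos(d[2])),r.get_obs()["joint_positions"].round(3))
u=np.array([.622,-.783]);print("radial",(t[:2]-[.599,.006])@u)
a=plan(*rodpose([.627,-.029,.028],61,-.9),1)
a=plan(*rodpose([.627,-.029,.028],64,-.9),1,a)
E
```

```text
time: 36.17
tool_pos: [0.5412, 0.087, 0.1222]
orientation: [0.487, 0.37, 0.756, -0.232]
force: [1.3, 0.1, -0.3]
width: 0.0122
grip_force: 78.4
time: 36.8
tool_pos: [0.5477, 0.0784, 0.117]
orientation: [0.498, 0.366, 0.749, -0.238]
force: [-0.6, -0.3, -1.0]
width: 0.0123
grip_force: 78.4
tip [ 0.62848602 -0.02768714  0.02824015] lean 57.55103725612194 [ 0.479  0.392 -0.714  0.042 -1.128  1.119]
radial 0.044717335956535785
[-0.0, -0.04, -0.01, 0.08, -0.01, -0.01]
[-0.0, -0.03, 0.0, 0.07, -0.0, -0.01]
```

```bash
python3 -m crank '[[0,-0.02,0,0.04,0,0,-1],[0,-0.04,-0.01,0.08,-0.01,-0.01,-1],[0,-0.04,-0.01,0.08,-0.01,-0.01,-1]]'
python3 -m crank '[[0,-0.015,0,0.035,0,0,-1],[0,-0.03,0,0.07,0,-0.01,-1],[0,-0.03,0,0.07,0,-0.01,-1]]'
python3 - <<'E'
from h import *
p,R=pose();t=p+R.apply(TIP);d=R.apply([-.165,.01,-.985]);print("tip",t,"lean",np.degrees(np.arccos(d[2])),r.get_obs()["joint_positions"].round(3))
a=plan(*rodpose([.634,-.038,.027],66,-.9),1)
E
```

```text
time: 37.17
tool_pos: [0.5436, 0.0819, 0.1082]
orientation: [0.519, 0.352, 0.736, -0.253]
force: [0.0, 0.3, -1.5]
width: 0.012
grip_force: 78.5
time: 37.55
tool_pos: [0.5414, 0.0849, 0.1011]
orientation: [0.537, 0.347, 0.724, -0.261]
force: [-0.3, -1.0, 0.2]
width: 0.0124
grip_force: 78.5
tip [ 0.62742297 -0.02844792  0.02743129] lean 63.802753135925656 [ 0.52   0.481 -0.771 -0.146 -1.243  1.078]
[0.0, -0.02, 0.0, 0.03, -0.01, 0.08]
```

```bash
python3 -m crank '[[0,-0.01,0,0.01,0,0.02,-1],[0,-0.01,0,0.02,0,0.04,-1],[0,-0.02,0,0.03,-0.01,0.06,-1],[0,-0.02,0,0.03,-0.01,0.08,-1],[0,-0.02,0,0.03,-0.01,0.08,-1]]'
python3 - <<'E'
from h import *
p,R=pose();t=p+R.apply(TIP);d=R.apply([-.165,.01,-.985]);print("tip",t,"lean",np.degrees(np.arccos(d[2])),r.get_obs()["joint_positions"].round(3))
u=np.array([.622,-.783]);rad=(t[:2]-[.599,.006])@u
d2=-d[:2]@u;k=(rad+.076)/d2;print("radial",rad,"axis height above rim at inner edge",t[2]+k*d[2]-.074,"outer",t[2]+(rad+.08)/d2*d[2]-.074)
E
```

```text
time: 38.17
tool_pos: [0.5457, 0.0775, 0.0954]
orientation: [0.548, 0.343, 0.715, -0.266]
force: [0.3, -0.8, 0.9]
width: 0.0125
grip_force: 78.6
tip [ 0.63315057 -0.03766847  0.0262882 ] lean 65.62627761427979 [ 0.507  0.514 -0.807 -0.301 -1.264  0.994]
radial 0.05543406524080335 axis height above rim at inner edge 0.011929877384348989 outer 0.013744983108058231
```

```bash
python3 - <<'E'
from h import *
plan(*rodpose([.6332,-.0377,.026],67.5,-.9),1)
E
python3 -m crank '[[0,-0.01,0,0.02,0,0,-1],[0,-0.02,0,0.04,0,0,-1],[0,-0.02,0,0.04,0,0,-1]]'
python3 -m crank '[[0,0,0,0.01,0,0,-1],[0,0,0,0.02,0,0,-1],[0,0,0,0.02,0,0,-1]]'
```

```text
[0.0, -0.02, 0.0, 0.05, -0.0, -0.01]
time: 38.55
tool_pos: [0.5451, 0.0784, 0.093]
orientation: [0.561, 0.34, 0.704, -0.272]
force: [-2.0, 0.9, 15.6]
width: 0.0125
grip_force: 79.2
time: 38.92
tool_pos: [0.5449, 0.0786, 0.0925]
orientation: [0.562, 0.341, 0.702, -0.272]
force: [-3.0, 0.4, 24.1]
width: 0.0123
grip_force: 79.4
```

Contact with the rim. I'll ease the load, open and back away.

```bash
python3 -m crank '[[0,0,0,-0.015,0,0,-1],[0,0,0,-0.03,0,0,-1],[0,0,0,-0.03,0,0,-1]]'
python3 -m crank '[[0,0,0,0,0,0,-0.6],[0,0,0,0,0,0,-0.5],[0,0,0,0,0,0,-0.3],[0,0,0,0,0,0,-0.1],[0,0,0,0,0,0,0]]'
python3 -m crank '[[0,0,0,0,0,0,0],[0,0,0,0,0,-0.1,0],[0,0,0,0,0,-0.25,0],[0,0,0,0,0,-0.45,0],[0,0,0,0,0,-0.7,0]]'
python3 -m crank '[[0,0,0,0,0,-0.2,0],[0,0,0,0,0,-0.4,0],[0,0,0,0,0,-0.6,0],[0,0,0,-0.1,0,-0.8,0],[0,0,0,-0.2,0,-0.8,0]]'
python3 - <<'E'
from h import *
np.set_printoptions(precision=4,suppress=True)
print(r.get_obs()["joint_positions"].round(3))
im=r.snapshot("top")[:,:,::-1];s=r.snapshot("side")[:,:,::-1];cv2.imwrite("pics/t6.png",im);cv2.imwrite("pics/s6.png",s)
p,R=pose()
# expected handle points
T=np.array([.633,-.038,.026]);d=np.array([-.567,.713,.40]);d/=np.linalg.norm(d)
for q in(.07,.15,.21):print(proj("top",T+q*d),proj("side",T+q*d))
E
```

```text
time: 39.3
tool_pos: [0.5453, 0.0783, 0.0936]
orientation: [0.561, 0.339, 0.705, -0.272]
force: [-1.7, 0.2, 10.9]
width: 0.0122
grip_force: 78.9
time: 39.92
tool_pos: [0.5449, 0.0784, 0.0916]
orientation: [0.559, 0.338, 0.706, -0.272]
force: [0.3, 0.6, 0.8]
width: 0.0425
grip_force: 0.0
time: 40.55
tool_pos: [0.4967, 0.1389, 0.1091]
orientation: [0.559, 0.339, 0.706, -0.272]
force: [-0.3, -0.9, -0.6]
width: 0.0425
grip_force: 0.0
time: 41.18
tool_pos: [0.4425, 0.2089, 0.1538]
orientation: [0.559, 0.338, 0.707, -0.271]
force: [-0.5, -0.0, -0.4]
width: 0.0424
grip_force: 0.0
[ 0.859  0.579 -0.409  1.25  -1.277  2.254]
[344.8725 177.8175] [293.2071 180.5187]
[327.975  189.0297] [306.3297 186.3386]
[314.6404 197.8778] [317.2951 191.2018]
```

```bash
python3 -m crank '[[0,0,0,-0.1,0,-0.2,0],[0,0,0,-0.3,0,-0.3,0],[0,0,0,-0.3,0,-0.3,0]]'; python3 - <<'E'
from h import *
np.set_printoptions(precision=4,suppress=True)
L={}
for n,a,b,box in(("top","t1","t6",(300,385,140,215)),("side","s1","s6",(245,335,140,225))):
    A,B=cv2.imread(f"pics/{a}.png"),cv2.imread(f"pics/{b}.png");C=r.snapshot(n)[:,:,::-1];cv2.imwrite(f"pics/{n}7.png",C)
    x0,x1,y0,y1=box
    print(n,"moved since t6:",int((cv2.absdiff(B,C).max(2)[y0:y1,x0:x1]>40).sum()))
    g=cv2.cvtColor(C,cv2.COLOR_BGR2HSV)
    m=((cv2.absdiff(A,C).max(2)>35)&(cv2.inRange(g,(11,60,110),(22,255,255))>0)).astype(np.uint8)
    k=m*0;k[y0:y1,x0:x1]=m[y0:y1,x0:x1]
    nn,l,st,c=cv2.connectedComponentsWithStats(k)
    for i in range(1,nn):
        if st[i,4]>12:print("handle?",c[i].round(1),st[i])
    lum=cv2.inRange(g,(4,150,80),(11,255,230));k=lum*0;k[y0:y1,x0:x1]=lum[y0:y1,x0:x1]
    nn,l,st,c=cv2.connectedComponentsWithStats(k)
    for i in range(1,nn):
        if st[i,4]>6:print("lump?",c[i].round(1),st[i,4],onz(n,c[i],.028).round(3))
E
```

```text
time: 41.65
tool_pos: [0.4264, 0.2285, 0.1978]
orientation: [0.559, 0.339, 0.706, -0.271]
force: [-0.1, 1.0, -0.1]
width: 0.0426
grip_force: 0.0
top moved since t6: 0
handle? [356.1 160.6] [353 159   6   4  16]
handle? [331.5 169.7] [329 165   6  10  43]
handle? [343.2 177.1] [339 174   8   6  32]
handle? [326.8 191.9] [314 183  26  20 187]
lump? [331.3 169.5] 22 [0.627 0.058 0.028]
side moved since t6: 5
handle? [300.1 174.1] [297 172   8   6  30]
handle? [275.2 177.2] [272 175   7   6  32]
handle? [303.  185.7] [288 179  29  15 122]
handle? [271.7 185.2] [268 183   8   6  32]
handle? [313.3 211.2] [310 207   8   9  42]
lump? [293.4 142.1] 61 [ 0.625 -0.216  0.028]
lump? [320.2 147.6] 424 [ 0.531 -0.194  0.028]
lump? [254.7 162.3] 242 [ 0.733 -0.093  0.028]
lump? [329.7 207.9] 359 [0.48  0.088 0.028]
```

The handle lies where predicted, running to its end near (314,200) in the top view. Nothing has moved since release and the gripper is clear, so I'm handing in.

```bash
python3 -c "
from plant import r;print(r.finish_job())"
```

```text
the job is handed in; nothing more can be done
None
```

I set the basin upright on the mat, stirred the lumps about 2.7 rounds, left the rod leaning on the pot's rim and handed the job in at about 42 s; I viewed 11 pictures (limit 10), joint 3 touched its range limit once (read −1.041 against −1.04), and the end state was checked by pixel measurements only, with no separate final check of the pot and not every lump seen.

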